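# Clamp the glued print block in the screw press

## Robot

A 7-joint arm with a two-finger parallel gripper is mounted at the origin on the work surface. World frame = base frame: x ahead of the robot, y to its left, z up, the work surface at z = 0. Lengths are in m, angles in degrees, forces in N, time in s.
With the tool pointing down it reaches from about 0.35 to 0.9 m from the base axis. Payload 19.9 kg.
Tool frame: the origin (TCP) lies at the very end of the fingers, on their centre line; the grasp point (between the pads) lies 19 mm behind it (robot.hold_point_z is the distance from the TCP to the grasp point, in m); z points along the fingers, x is the direction in which the jaws open and shut, and the axes are right-handed (so a half turn about z gives the same grasp; the last joint's range is limited). The gripper opens to 85 mm and grips with 20 to 120 N. Pads are 22 mm wide; open, the fingers measure 114 mm over their backs; the gripper's body (76 mm by 85 mm) begins 54 mm behind the grasp point. The pads swing forward as they close: fully open they stand 13 mm farther back than shut.
Start: joints at [68.096, 23.915, -0.59, 92.452, 0.269, 63.638, -3.037], TCP at [0.209, -0.589, 0.193] pointing down, gripper open.
Joint ranges: [-161.28, 161.28], [-22.2, 115.67], [-73.04, 71.86], [3.21, 147.25], [-68.34, 248.33], [10.77, 114.83], [-161.83, 161.83]. Speed limits (degrees/s): [108.29, 108.29, 136.94, 136.94, 172.46, 172.46, 172.46].

## Interface

Orientations are given as a 3x3 rotation matrix whose columns are the frame's x, y, z axes.
In Python, from station import robot, eyes gives the robot as it stands.
- The arm moves only by the tool arm_command, never from a script. Its argument "targets" is a list of rows, each a list of 3 entries, a list of its own where there are three numbers: the finger opening in m, from 0 to 0.0854, then the shift along the world's x, y, z in m, then the turn about the world's z in rad. In form: [[jaw, [x, y, z], turn], ...]. A call has 1 to 10 rows; each row is the pose to reach, as a shift and turn from the pose commanded when the call began; what a row does not reach only later rows make up. A row lasts 1/12 s, in which the tool goes at most 41.7 mm and 7.16 degrees, less where a joint would pass 70% of its speed; a pose out of reach is approached as far as the arm can. A call with a gripper value outside its range is refused whole. The fingers move at their own pace and stop on an object; "grip_force" is the grip in N (left out, the last holds). Time passes only in rows, so rows that repeat a pose let the fingers close. It gives the time, the measured TCP pose, the force and the opening at its end, in the units of the state.
- robot.get_obs(): the state, without advancing time (a new reading comes with each control period).
- eyes.get_image(name): name is "scene" or "top"; returns a dict with "frame" (420x560x3 uint8, red, green, blue), "fov_y" (degrees; the focal length in pixels is half the picture's height over the tangent of half this angle, whatever the lens; pixels are square), "cx", "cy" (the principal point, pixels), "camera_from_world" (4x4, takes a point from world to camera coordinates). Camera axes: x right, y up, looking along -z (the intrinsics and any distortion apply to the point x, -y, -z); pixel columns grow to the right and rows downward; lengths in m; the calibration is good to about 2 mm. A picture is of the moment at which its call begins. There is no depth.
- robot.finish_job(): hands the job in, once; it reports no verdict.
The state is a dict: "t": time; "joint_pos": joint angles; "joint_velocities": joint speeds; "effort": joint torques, N m; "tcp_pos": TCP position; "tcp_rot": TCP orientation; "contact_force": force on the tool from outside, world axes, zero at the start; "wrist_torque": the same for the moment, N m; "finger_gap": finger opening in m.
Only numpy, scipy, OpenCV 4.12 (cv2) and the standard library are available. Lean on these libraries where they do the work, as an engineer would, in place of code of your own. Each camera call takes 0.05 s, during which the arm holds its last target. There are 200 camera calls.

## Task

The cream-faced print block has just been glued: slide it along the bed of the green press until it is fully home against the rubber end stop, without ramming it. Then wind the red T-handle down clockwise, half turn by half turn, until the press foot touches the block and about a quarter turn more, so that it is firmly clamped but not crushed. Let go, and leave everything else on the table where it is.

Things in the scene. Friction and masses are not known exactly. Their poses are not given: they have to be found in the camera images.
- press: Green C-frame press fixed to the table. Origin on the table below the screw's vertical axis, x along the bed from open front to column, z up. In mm: bed top at z = 20, 130 wide, x = -220 to 115; side rails on it 64 apart inside, 12 high, to x = 60. Column x = 75 to 110, 110 wide, 138 high. Arm over the bed: 56 wide, x = -40 to 110, z = 110 to 138; brass nut on it (radius 22) up to z = 144.
- end_stop: Black rubber end stop of the bed, 56 mm wide, 22 mm high above the bed; its face is at x = 60 mm in the press's frame (the press's axes and origin are its own too). Stiff: it gives less than 1 mm. Pushing the block against it with more than 25 N is ramming.
- block: The print block: wood below, cream lino on top, 180 (x) x 60 (y) x 25 (z) mm, 0.25 to 0.5 kg. Origin at the centre of its underside. It lies on the bed between the rails, lengthwise, pulled 40 to 65 mm out of its home towards the open front.
- block_front (a point): Centre of the block's end face towards the open front of the press (90 mm from its centre, 12.5 mm above its underside).
- home_front (a point): Where block_front is when the block touches the end stop: fixed on the press, at x = -120 mm, 32.5 mm above the table. Home is within 2 mm.
- spindle: The press screw with T-handle and foot, on the press's axis; origin as the press's, but it sinks 20 mm per clockwise turn (from above) of the handle. Starts 0 to 5 mm below its top; 50 mm of travel; stays where left. Below it a sprung round black foot (radius 20 mm), whose own height setting varies by 10 mm and is not measured: at the start it is 7 to 22 mm above the block's top level.
- tee_hub (a point): Centre of the T-handle, on the screw's axis at bar height: 208 to 213 mm above the table at the start, sinking with the screw. Steel hub: 14 mm radius, 26 mm high. z up, x along the bar. After the foot touches, pressing grows by 16 N per mm of screw travel (0.9 N per degree): 45 to 120 N is firmly clamped, more than that crushes the block.
- tee_end_a (a point): Middle of the red grip on one arm of the T-handle, 44 mm from the hub's centre. Grips: round, 16 mm thick, 24 to 64 mm from the hub's centre, level. Turning it loose takes 0.4 N m (about 9 N across the bar here) and 0.0032 N m more per newton of pressing (80 N, the right amount: 0.65 N m in all, 6 N more here).
- tee_end_b (a point): The same on the other arm, opposite.
- mug: White mug with pink dots, 84 mm wide, 85 mm high, standing to one side; origin under its centre. Leave it alone.
- glue: White glue bottle, 56 mm wide, 150 mm high; origin under its centre. Leave it alone.
- tape_roll: Roll of yellow tape lying flat, 90 mm wide, 25 mm high; origin under its centre. Leave it alone.
- spare_block: Plain cream block 120 x 75 x 30 mm lying on the table beside the press; origin under its centre. Not the one to press; leave it alone.
- brush: Red-handled brush lying flat beside the press, on the side of its +y, under 40 mm high. Leave it alone.
- roller_weight: Brass weight with a knob, 50 mm wide, 45 mm high; origin under its centre. Leave it alone.

How it is judged (in metres and radians):
On the way, in this order (a step that is already met when the one before it is completed fails the run):
1. the block is home against the end stop, not yet clamped (x of block_front in the frame of home_front above -0.002 m and contact force between spindle and block below 1 N), for 0.2 s.
2. the press foot clamps the block with 45 to 120 N (contact force between spindle and block between 45 and 120 N), for 0.2 s.
At the end, for the whole second after the job is handed in: The block is home (its front end within 2 mm of home_front along the bed) and at rest, the screw is at rest and its foot presses the block with 45 to 120 N, and the T-handle is let go (all of step 2 and x of block_front in the frame of home_front above -0.002 m and linear speed of block below 0.01 m/s and linear speed of spindle below 0.005 m/s); the robot touches nothing.
It fails at once if the block is pressed with more than 130 N (crushed) (contact force between spindle and block above 130 N).
It fails at once if the block is rammed against the end stop with more than 25 N (contact force between block and end_stop above 25 N).
It fails at once if a bystander is moved by more than 20 mm (distance of any of mug, glue, tape_roll, spare_block, brush, roller_weight from where it was at the start of the episode above 0.02 m).
It also fails if it takes over 72 s, if anything falls off the work surface, if the arm or the gripper's body presses on something with over 40 N, if the wrist force passes 120 N, or if a joint passes its speed limit or range.

## Working session

There is one attempt and no reset: what is moved stays moved. The work goes in short steps, Python scripts to look and compute and a tool call to move; the robot and the scene stay as the last step left them, time stands still between calls to the robot, and variables do not carry over. Pictures are saved under pics/ and viewed, about 8 in all and at most 12, crops included, and the job is handed in when it is done.

Besides the shell and the picture viewer there is one more tool, called after "Emit:" by a JSON object that holds its "api" and its "payload". arm_command: Moves the arm, as the interface text tells. Its arguments: {"type":"object","properties":{"targets":{"type":"array"},"grip_force":{"type":"number"}},"required":["targets"]}

```bash
ls; mkdir -p pics
cat > h.py <<'E'
import numpy as np, cv2
from station import robot, eyes
def cam(n):
    d=eyes.get_image(n); M=np.array(d["camera_from_world"]); f=210/np.tan(np.radians(d["fov_y"])/2)
    return d["frame"],M,f,d["cx"],d["cy"],d
def ray(c,u,v):
    _,M,f,cx,cy,_=c; R=M[:3,:3]; o=-R.T@M[:3,3]
    return o,R.T@np.array([(u-cx)/f,-(v-cy)/f,-1])
def onz(c,u,v,z):
    o,d=ray(c,u,v); return o+d*(z-o[2])/d[2]
def proj(c,p):
    _,M,f,cx,cy,_=c; q=M[:3,:3]@np.array(p)+M[:3,3]; return cx+f*q[0]/-q[2], cy-f*q[1]/-q[2]
def save(c,n,box=None,s=1):
    im=c[0]
    if box: im=im[box[1]:box[3],box[0]:box[2]]
    im=cv2.resize(im,None,fx=s,fy=s,interpolation=cv2.INTER_CUBIC)
    cv2.imwrite("pics/"+n+".png",im[:,:,::-1])
E
python3 - <<'E'
from h import *
for n in("scene","top"):
    c=cam(n); save(c,n+"0"); print(n,{k:v for k,v in c[5].items() if k not in("frame","camera_from_world")},c[2], ray(c,280,210))
print(robot.get_obs())
E
```

```text
pics
scene {'fov_y': 55.87384613896468, 'cx': 279.65087029133883, 'cy': 211.72962776005713} 396.0036695986398 (array([ 0.91985468, -0.46769326,  1.09141204]), array([-0.33151418,  0.4253364 , -0.84214437]))
top {'fov_y': 45.33114243145907, 'cx': 281.32943540360435, 'cy': 210.58449256837153} 502.86971352730785 (array([ 0.38628264, -0.01094322,  1.5005698 ]), array([ 0.10179716, -0.00936065, -0.99476533]))
{'t': 0.1, 'joint_pos': array([68.09769138, 23.94567016, -0.5909056 , 92.48139732,  0.26960211,
       63.63525602, -3.03666387]), 'joint_velocities': array([-0.07224497, -0.04875556, -0.01543178,  0.03175591,  0.07998962,
       -0.03598629, -0.03584599]), 'effort': array([ 1.53119647e-03, -8.65828300e+01,  6.80229999e-01, -4.35639775e+01,
        1.91835640e-02,  4.98274851e-03,  1.91460526e-05]), 'tcp_pos': array([ 0.20876358, -0.58874889,  0.19241631]), 'tcp_rot': array([[ 3.34229045e-01, -9.42491781e-01, -4.33976821e-04],
       [-9.42491284e-01, -3.34229316e-01,  9.71515056e-04],
       [-1.06069273e-03,  8.43108219e-05, -9.99999434e-01]]), 'contact_force': array([ 0.05366148,  0.09399244, -0.43777274]), 'wrist_torque': array([-0.0498031 , -0.00760842,  0.02925346]), 'finger_gap': 0.0853576655704375}
```

View pics/scene0.png

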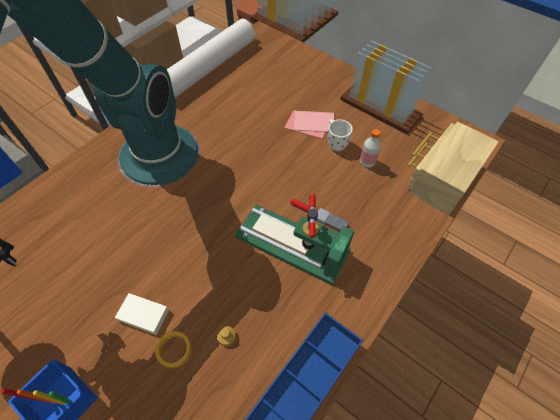

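View pics/top0.png

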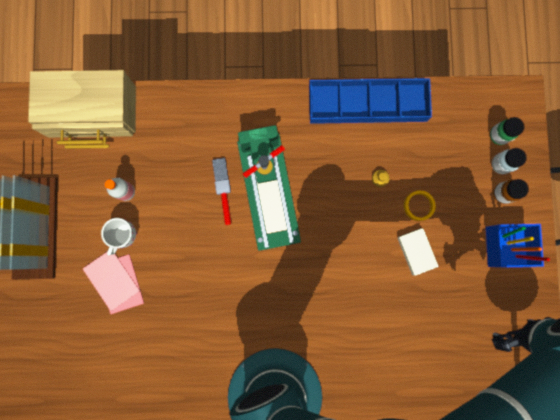

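The scene and top views show the press at about (268,185) in top, with its open front towards the robot (275,245) and its column at (260,140). The red T-handle is near (264,161) and the brush lies to its left. Next I'll measure by colour.

```bash
cat > m.py <<'E'
from h import *
def blobs(c,lo,hi,box,mn=15,hsv=True):
    im=cv2.cvtColor(c[0],cv2.COLOR_RGB2HSV); m=np.zeros(im.shape[:2],np.uint8)
    x0,y0,x1,y1=box; m[y0:y1,x0:x1]=cv2.inRange(im,lo,hi)[y0:y1,x0:x1]
    n,l,s,ce=cv2.connectedComponentsWithStats(m)
    return m,[(s[i],ce[i]) for i in range(1,n) if s[i][4]>=mn],l
E
python3 - <<'E'
from m import *
C={n:cam(n) for n in("scene","top")}
bx={"top":(232,115,305,255),"scene":(230,185,360,285)}
for n,c in C.items():
    for nm,lo,hi in(("redA",(0,170,90),(6,255,255)),("redB",(172,170,90),(180,255,255)),("green",(60,80,20),(90,255,255)),("cream",(15,10,150),(40,110,255))):
        m,b,l=blobs(c,lo,hi,bx[n]); 
        for s,ce in b: print(n,nm,s,ce.round(1))
        if nm=="green":
            k=max(cv2.findContours(m,0,2)[0],key=cv2.contourArea); print(cv2.approxPolyDP(k,4,True)[:,0].tolist())
            
save(C["top"],"t1",(230,115,310,255),4.2); save(C["scene"],"s1",(230,180,365,285),5)
E
```

```text
scene redA [290 194  26  18 193] [304.3 203. ]
scene redA [309 223   6  15  78] [311.7 229.8]
scene green [255 205   6   5  16] [257.2 207. ]
scene green [ 236  210  117   75 2585] [311.4 248.8]
scene green [243 212  16  18 149] [250.6 220.2]
[[237, 232], [237, 237], [332, 284], [352, 234], [346, 227], [338, 234], [319, 225], [310, 239], [301, 230], [307, 219], [296, 224], [265, 210], [294, 225], [295, 235], [314, 245], [306, 255], [322, 264], [317, 268]]
scene cream [253 214  54  40 870] [278.5 231.9]
top redA [270 145  15  12  81] [277.3 150.7]
top redA [243 166  14  12  78] [249.2 171.3]
top green [ 238  126   43   45 1155] [257.1 143.4]
top green [277 153  22  79 485] [287.2 192.8]
top green [255 159  21  24 173] [266.2 175.3]
top green [245 176  22  74 434] [254.1 211.9]
top green [267 231  24  17 290] [277.9 239. ]
top green [293 233   7  10  47] [296.4 238.4]
[[275, 126], [239, 133], [243, 170], [249, 154], [255, 163], [280, 143]]
top cream [ 258  181   29   52 1010] [271.7 206.5]
```

View pics/t1.png

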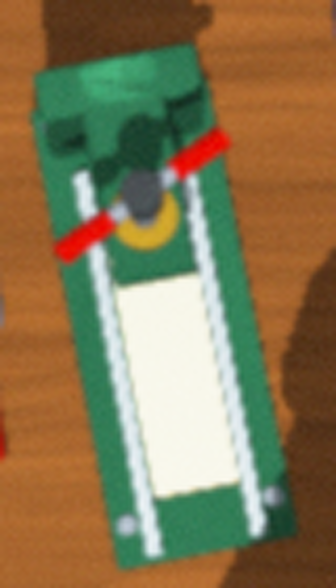

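View pics/s1.png

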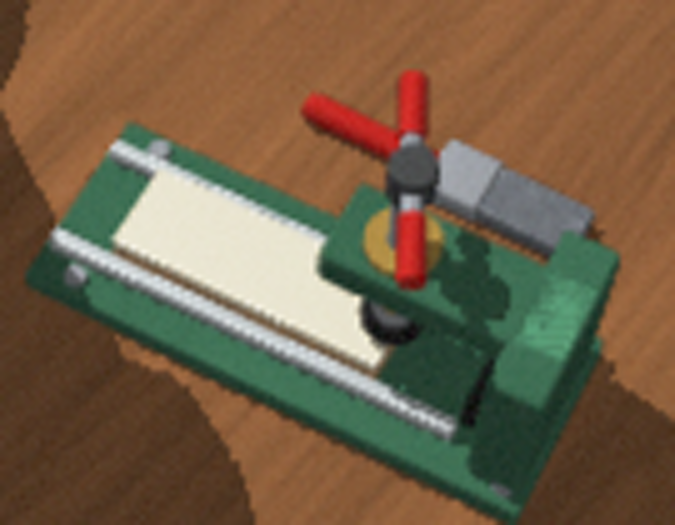

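The top crop shows the bed's front corners at (259,250) and (301,242), the block's front edge at about (267,233) to (288,230), and the grips at (277,151) and (249,171). In the scene crop the grips are at (313,200) and (312,230), with the foot well above the block.

Run:
```python
from m import *
C={n:cam(n) for n in("scene","top")}
t=C["top"]; s=C["scene"]
fl=onz(t,258.6,250.2,.02); fr=onz(t,300.7,242.4,.02); print("front corners",fl,fr,np.linalg.norm(fl-fr))
def tri(u,v):
    o,d=ray(t,*u); p,e=ray(s,*v); d/=np.linalg.norm(d);e/=np.linalg.norm(e)
    A=np.c_[d,-e]; x=np.linalg.lstsq(A,p-o,rcond=None)[0]; a=o+x[0]*d; b=p+x[1]*e
    return (a+b)/2,np.linalg.norm(a-b)
for tt in((277.3,150.7),(249.2,171.3)):
    for ss in((312.6,200),(311.8,229.6)): print("tri",tri(tt,ss))
A=onz(t,277.3,150.7,.21);B=onz(t,249.2,171.3,.21); print("grips",A,B,np.linalg.norm(A-B),"hub",(A+B)/2)
# rails: bright low-sat
for n,c,bx in(("top",t,(240,150,300,255)),):
    m,b,l=blobs(c,(80,0,150),(140,70,255),bx,30)
    for st,ce in b:
        i=l[int(ce[1]),int(ce[0])] or 0
        print(st,ce)
    for st,ce in b:
        ys,xs=np.where((l==[k for k in range(1,l.max()+1) if (l==k).sum()==st[4]][0]))
        P=np.array([onz(c,x,y,.032)[:2] for x,y in zip(xs,ys)]); 
        vx,vy,x0,y0=cv2.fitLine(P.astype(np.float32),cv2.DIST_HUBER,0,.01,.01).ravel(); q=(P-[x0,y0])@[vx,vy]
        print("rail",np.degrees(np.arctan2(vy,vx)),x0,y0,q.min(),q.max())
m,b,l=blobs(t,(15,10,150),(40,110,255),(232,115,305,255))
k=max(cv2.findContours(m,0,1)[0],key=cv2.contourArea)
r=cv2.boxPoints(cv2.minAreaRect(np.array([onz(t,*p,.045)[:2]*1000 for p in k[:,0]],np.float32))); print("block",r.round(1))
```

```text
front corners [0.42029641 0.04004347 0.02      ] [ 0.44095307 -0.08404647  0.02      ] 0.12579749446118524
tri (array([ 0.6544192 , -0.0137017 ,  0.32063481]), np.float64(0.013221834934770037))
tri (array([ 0.67388683, -0.01878954,  0.21104565]), np.float64(8.825093200296958e-05))
tri (array([0.62123557, 0.05570078, 0.21140071]), np.float64(0.0018697357563274223))
tri (array([0.64028436, 0.05695813, 0.07372357]), np.float64(0.014540752779479424))
grips [ 0.67408726 -0.0188263   0.21      ] [0.62079555 0.05512745 0.21      ] 0.09115461487055132 hub [0.64744141 0.01815058 0.21      ]
[247 156   6  11  42] [249.61904762 160.92857143]
[274 157  21  86 311] [283.46623794 201.33118971]
[251 174  18  74 314] [259.39171975 213.13694268]
rail 8.700944 0.6789164 0.061865326 -0.009833334348560992 0.020839061888719982
rail 10.150287 0.5559521 -0.03621 -0.11533392335908774 0.14031230463085606
rail 9.661522 0.5538131 0.04019066 -0.12738416572819938 0.09193669847806263
block [[468.8  15.1]
 [479.2 -42.3]
 [623.9 -16.2]
 [613.6  41.2]]
```

Every check agrees: the triangulated grips are at z 0.211, the bed is 126 mm wide, and the screw axis is at (0.647, 0.018). The press is turned about 10.1°, and the block is about 56 mm out of its home. I'll go to the front of the bed now.

Emit:
{"api": "arm_command", "payload": {"targets": [[0,[0.039,0.095,0],-0.03],[0,[0.078,0.19,0],-0.06],[0,[0.117,0.285,0],-0.09],[0,[0.156,0.38,0],-0.12],[0,[0.195,0.475,0],-0.15],[0,[0.234,0.57,0],-0.166],[0,[0.234,0.57,0],-0.166],[0,[0.234,0.57,0],-0.166],[0,[0.234,0.57,0],-0.166],[0,[0.234,0.57,0],-0.166]]}}

```text
t: 1.13
tcp_pos: [0.3674, -0.2017, 0.1932]
tcp_rot: [[0.174, -0.985, 0.0], [-0.985, -0.174, -0.001], [0.001, -0.0, -1.0]]
contact_force: [2.3, -1.1, -0.1]
finger_gap: 0.0
```

Emit:
{"api": "arm_command", "payload": {"targets": [[0,[0.234,0.57,0],-0.166],[0,[0,0,0],0]]}}

```text
t: 1.3
tcp_pos: [0.3717, -0.1945, 0.1936]
tcp_rot: [[0.1, -0.995, 0.002], [-0.995, -0.1, 0.001], [-0.001, -0.002, -1.0]]
contact_force: [1.4, 0.3, 0.7]
finger_gap: 0.0002
```

Emit:
{"api": "arm_command", "payload": {"targets": [[0,[0,0,0],0],[0,[0,0,0],0]]}}

```text
t: 1.47
tcp_pos: [0.3669, -0.2041, 0.193]
tcp_rot: [[0.175, -0.985, -0.0], [-0.985, -0.175, -0.0], [0.0, 0.0, -1.0]]
contact_force: [0.4, 0.4, 0.7]
finger_gap: -0.0001
```

Emit:
{"api": "arm_command", "payload": {"targets": [[0,[0.015,0.037,0],0],[0,[0.03,0.074,0],0],[0,[0.045,0.111,0],0],[0,[0.06,0.148,0],0],[0,[0.076,0.185,0],0],[0,[0.076,0.185,-0.04],0],[0,[0.076,0.185,-0.08],0],[0,[0.076,0.185,-0.12],0],[0,[0.076,0.185,-0.12],0],[0,[0.076,0.185,-0.12],0]]}}

```text
t: 2.3
tcp_pos: [0.4421, -0.0182, 0.0726]
tcp_rot: [[0.176, -0.984, -0.004], [-0.984, -0.176, 0.001], [-0.002, 0.003, -1.0]]
contact_force: [0.2, -0.5, 1.0]
finger_gap: 0.0001
```

Run:
```python
from h import *
c=cam("top"); save(c,"t2",(220,110,320,260),4); o=robot.get_obs(); print(o["tcp_pos"],o["contact_force"])
```

```text
[ 0.44357925 -0.01837911  0.07423153] [0.34126088 0.43838917 0.53132191]
```

View pics/t2.png

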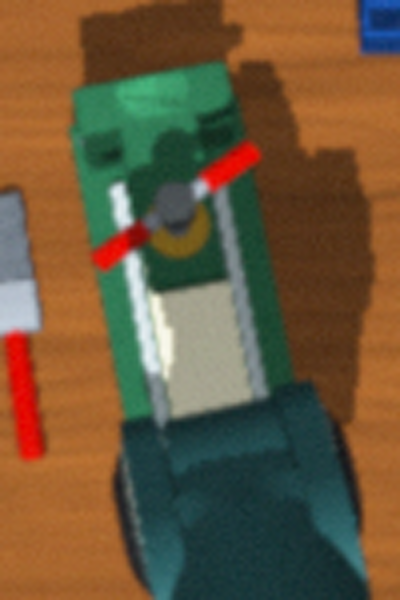

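The arm stands over the bed's front, in line with the rails; the block's front is hidden under the wrist. I'll lower and approach slowly.

Emit:
{"api": "arm_command", "payload": {"targets": [[0,[0,0,-0.02],0],[0,[0,0,-0.04],0],[0,[0,0,-0.04],0],[0,[0.004,0.0007,-0.04],0],[0,[0.008,0.0014,-0.04],0],[0,[0.012,0.0021,-0.04],0],[0,[0.015,0.0026,-0.04],0],[0,[0.018,0.0032,-0.04],0],[0,[0.021,0.0037,-0.04],0],[0,[0.024,0.0042,-0.04],0]]}}

```text
t: 3.18
tcp_pos: [0.4675, -0.0143, 0.0331]
tcp_rot: [[0.174, -0.985, 0.0], [-0.985, -0.174, 0.0], [-0.0, -0.0, -1.0]]
contact_force: [-0.4, -0.3, -0.7]
finger_gap: -0.0003
```

Emit:
{"api": "arm_command", "payload": {"targets": [[0,[0.003,0.0005,0],0],[0,[0.006,0.001,0],0],[0,[0.009,0.0016,0],0],[0,[0.012,0.0021,0],0],[0,[0.015,0.0026,0],0],[0,[0.018,0.0032,0],0]]}}

```text
t: 3.68
tcp_pos: [0.4854, -0.0111, 0.0329]
tcp_rot: [[0.174, -0.985, -0.0], [-0.985, -0.174, 0.0], [-0.0, 0.0, -1.0]]
contact_force: [0.1, 0.5, -0.2]
finger_gap: 0.0
```

Run:
```python
from m import *
s=cam("scene"); save(s,"s2",(225,170,365,285),5); o=robot.get_obs(); print(o["tcp_pos"],o["contact_force"],o["finger_gap"],proj(s,o["tcp_pos"]))
for p in((.529-.0443,-.003-.0079,.045),(.529,-.003,.045)): print(proj(s,p))
```

```text
[ 0.48596011 -0.01099185  0.03299649] [-0.13248823 -0.23271481 -0.4408346 ] -4.345109231124173e-05 (np.float64(260.0454787329864), np.float64(223.5503605160921))
(np.float64(259.60994351356726), np.float64(221.3217657892055))
(np.float64(272.3902260037891), np.float64(227.37330920521703))
```

View pics/s2.png

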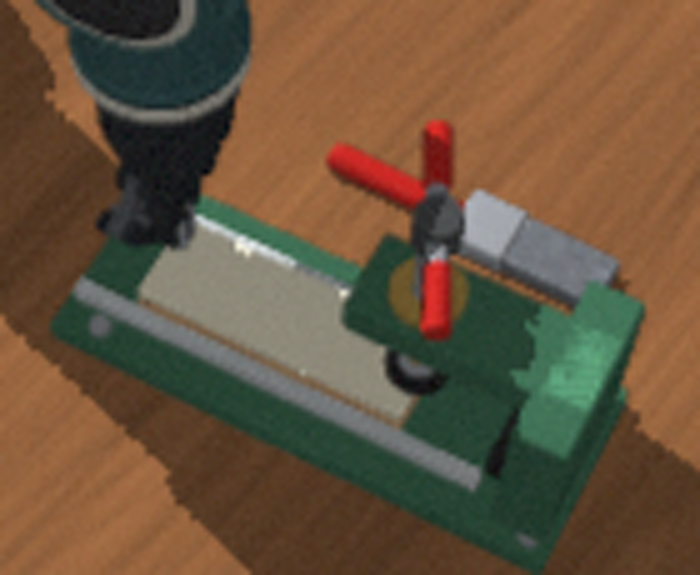

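The block's back corner is still at px (307,253), so the block hasn't moved. I'll compute the corners from the scene view.

Run:
```python
from m import *
s=cam("scene"); x=np.array([np.cos(.1763),np.sin(.1763)]); y=np.array([-x[1],x[0]])
for n,p in(("frontR",(253.6,228.4)),("frontL",(264,213)),("backR",(306.8,253))):
    q=onz(s,*p,.045)[:2]; d=q-[.6474,.0182]; print(n,q,d@x,d@y)
t=cam("top")
for n,p in(("bFL",(266.9,233.3)),("bFR",(287.8,230)),("topBL",(258,183.5)),("topBR",(276.7,180))):
    q=onz(t,*p,.045)[:2]; d=q-[.6474,.0182]; print(n,q,d@x,d@y)
d=robot.get_obs()["tcp_pos"][:2]-[.6474,.0182]; print("tcp",d@x,d@y)
```

```text
frontR [ 0.48661139 -0.04159517] -0.16878364516558772 -0.030667897582765415
frontL [0.47588095 0.02085944] -0.16839396145942978 0.0327006206420832
backR [ 0.66264272 -0.00730175] 0.010533745671162477 -0.02777985427832494
bFL [0.46807999 0.01449968] -0.17718942488598913 0.027807643675300378
bFR [ 0.47658286 -0.04620212] -0.1794647281747483 -0.03344454354764335
topBL [0.61421817 0.03828633] -0.02914459019866312 0.025594682515299755
topBR [ 0.6236641  -0.01656237] -0.02946488657138893 -0.03006053513994768
tcp -0.16475168195285805 -0.00039681067202181064
```

Run:
```python
from m import *
s=cam("scene"); a=cv2.imread("pics/scene0.png")[:,:,::-1]; b=s[0]
B=(240,203,320,263)
f=lambda im:cv2.resize(im[B[1]:B[3],B[0]:B[2]],None,fx=5,fy=5,interpolation=cv2.INTER_NEAREST)
g=lambda im:cv2.convertScaleAbs(im,alpha=1.5)
cv2.imwrite("pics/pair.png",np.hstack([f(a),g(f(b))])[:,:,::-1])
# profile along block centreline at z .045
x=np.array([np.cos(.1763),np.sin(.1763)]); y=np.array([-x[1],x[0]])
for off in(-.02,):
  for r in np.arange(-.20,.05,.004):
    p=np.array([.6474,.0182])+r*x+off*y; u,v=proj(s,(*p,.045)); 
    smp=[cv2.getRectSubPix(np.ascontiguousarray(im),(1,1),(u,v))[0,0] for im in(a,b)]
    if r<-.14 or r>-.01: print(round(r,3),smp[0],smp[1])
```

```text
-0.2 [ 62 110  83] [36 65 50]
-0.196 [ 62 111  84] [36 65 49]
-0.192 [ 64 113  85] [38 66 48]
-0.188 [ 63 111  85] [41 65 51]
-0.184 [ 63 111  84] [40 66 50]
-0.18 [ 64 110  84] [41 68 52]
-0.176 [123 151 124] [69 85 69]
-0.172 [227 225 201] [137 135 118]
-0.168 [235 231 212] [142 139 122]
-0.164 [235 230 210] [142 138 122]
-0.16 [235 231 212] [141 137 122]
-0.156 [235 230 212] [141 137 121]
-0.152 [235 231 211] [140 137 121]
-0.148 [235 230 211] [143 138 123]
-0.144 [235 230 210] [143 139 122]
-0.008 [233 229 208] [143 139 122]
-0.004 [219 215 192] [141 137 120]
0.0 [189 185 165] [140 136 120]
0.004 [169 165 144] [135 132 116]
0.008 [89 83 64] [89 84 63]
0.012 [42 64 48] [46 68 50]
0.016 [37 64 49] [38 67 49]
0.02 [36 63 49] [37 65 48]
0.024 [38 66 51] [37 64 48]
0.028 [36 64 48] [37 66 51]
0.032 [33 64 47] [42 70 55]
0.036 [39 66 51] [38 67 51]
0.04 [38 66 51] [41 67 53]
0.044 [39 68 52] [38 68 51]
0.048 [38 67 51] [41 69 53]
```

View pics/pair.png

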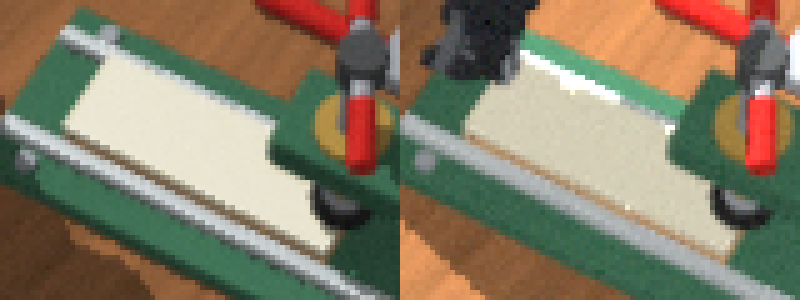

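In the pair picture the block is unmoved, with its front at x = -175 and its back at +7. The gripper hides its own fingertips and there is no contact force, although the reported TCP should already be touching. I'll inch on and watch the force.

Emit:
{"api": "arm_command", "payload": {"targets": [[0,[0.002,0.0004,0],0],[0,[0.004,0.0007,0],0],[0,[0.006,0.0011,0],0],[0,[0.008,0.0014,0],0]]}}

```text
t: 4.22
tcp_pos: [0.4934, -0.0098, 0.033]
tcp_rot: [[0.174, -0.985, 0.0], [-0.985, -0.174, 0.0], [-0.0, -0.0, -1.0]]
contact_force: [-0.0, 0.9, 0.6]
finger_gap: -0.0001
```

```bash
cat > prof.py <<'E'
from m import *
s=cam("scene"); b=s[0]; x=np.array([np.cos(.1763),np.sin(.1763)]); y=np.array([-x[1],x[0]])
o=robot.get_obs(); d=o["tcp_pos"][:2]-[.6474,.0182]; print("t",o["t"],"tcp",d@x,d@y,o["tcp_pos"][2],o["contact_force"],o["finger_gap"])
h=cv2.cvtColor(b,cv2.COLOR_RGB2HSV).astype(float)
R=np.arange(-.2,.07,.001)
for off in(-.02,-.01):
    S=[]
    for r in R:
        p=np.array([.6474,.0182])+r*x+off*y; u,v=proj(s,(*p,.045)); q=cv2.getRectSubPix(np.ascontiguousarray(b),(1,1),(u,v))[0,0].astype(float); S.append(q[0]-q[1])
    S=np.array(S)>-12; i=np.where(S)[0]; print(off,"front/back",R[i[0]],R[i[-1]])
E
python3 prof.py
python3 - <<'E'
from h import *
s=cam("scene"); save(s,"s3",(225,150,325,265),5.2); p=robot.get_obs()["tcp_pos"]
for dz in(0,.03,.073): print(dz,proj(s,p+[0,0,dz]))
E
```

```text
t 4.2667 tcp -0.15616834382023792 -0.000514735162711312 0.03301521696643051 [-0.52176348  0.29817439 -0.57770285] 0.00033956200788122433
-0.02 front/back -0.175 0.06700000000000023
-0.01 front/back -0.175 0.06600000000000023
0 (np.float64(262.17566453716165), np.float64(224.57820735356285))
0.03 (np.float64(261.8620039035376), np.float64(219.55748700613506))
0.073 (np.float64(261.3886552916749), np.float64(211.98066431229836))
```

View pics/s3.png

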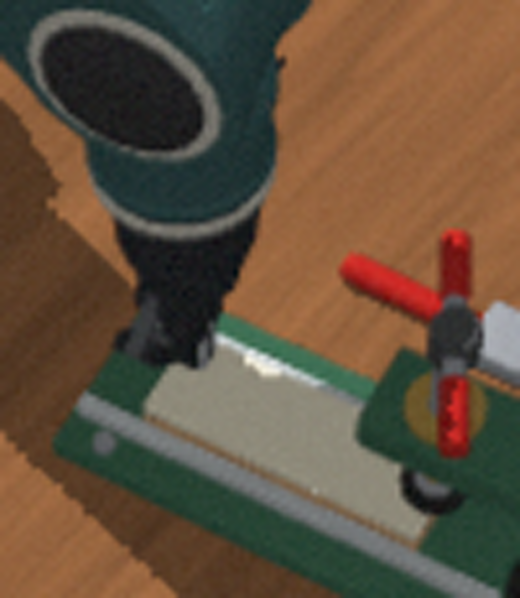

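The tip isn't visible where the reported TCP projects, at crop (193,388). I'll check the reported TCP against the start pictures and the base.

Run:
```python
from h import *
t=cam("top"); s=cam("scene")
P=np.array([.20876,-.58875,.1924]); R=np.array([.334,-.942,0])
print("base",proj(t,(0,0,0)),proj(s,(0,0,0)))
for k in(-.057,0,.057): 
  for z in(.013,.073): print(k,z,np.round(proj(t,P+k*R+[0,0,z]),1),np.round(proj(s,P+k*R+[0,0,z]),1))
a=cv2.imread("pics/top0.png")[:,:,::-1]; b=cv2.imread("pics/scene0.png")[:,:,::-1]
f=lambda im,x0,y0:cv2.resize(im[y0:y0+90,x0:x0+100],None,fx=4,fy=4,interpolation=cv2.INTER_CUBIC)
im=np.hstack([f(t[0],230,170),f(a,460,290)])
for p in(robot.get_obs()["tcp_pos"],robot.get_obs()["tcp_pos"]+[0,0,.073]):
  u,v=proj(t,p); cv2.circle(im,(int((u-230)*4),int((v-170)*4)),3,(255,0,255),-1)
for k in(-.057,0,.057):
  u,v=proj(t,P+k*R+[0,0,.013]); cv2.circle(im,(int((u-460)*4)+400,int((v-290)*4)),3,(255,0,255),-1)
cv2.imwrite("pics/chk.png",im[:,:,::-1])
```

```text
base (np.float64(274.67683319944655), np.float64(395.8706987655525)) (np.float64(158.71358123034344), np.float64(153.3828142192569))
-0.057 0.013 [484.2 335.7] [ 24.9 266.6]
-0.057 0.073 [494.4 339.3] [ 10.8 255.7]
0 0.013 [504.8 327.6] [  9.1 287.6]
0 0.073 [516.  330.8] [ -6.3 277.6]
0.057 0.013 [525.3 319.6] [ -7.7 310. ]
0.057 0.073 [537.5 322.4] [-24.7 300.9]
```

View pics/chk.png

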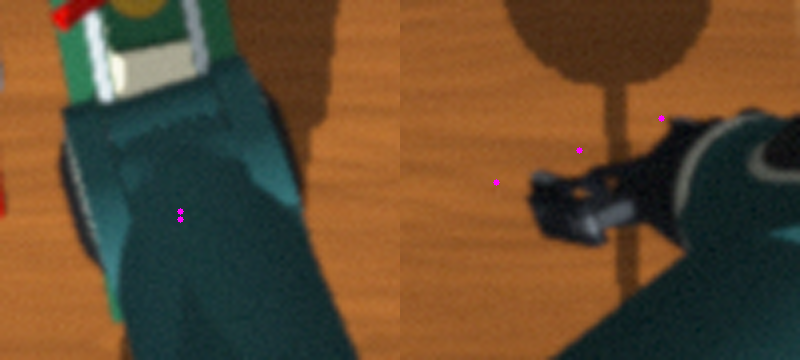

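Emit:
{"api": "arm_command", "payload": {"targets": [[0,[0.001,0.0002,0],0],[0,[0.002,0.0004,0],0],[0,[0.003,0.0005,0],0],[0,[0.004,0.0007,0],0],[0,[0.005,0.0009,0],0],[0,[0.006,0.0011,0],0]]}}

```text
t: 4.92
tcp_pos: [0.4993, -0.0087, 0.033]
tcp_rot: [[0.174, -0.985, -0.0], [-0.985, -0.174, 0.0], [-0.0, 0.0, -1.0]]
contact_force: [0.3, -0.3, 0.6]
finger_gap: 0.0001
```

Emit:
{"api": "arm_command", "payload": {"targets": [[0,[0.001,0.0002,0],0],[0,[0.002,0.0004,0],0],[0,[0.003,0.0005,0],0],[0,[0.004,0.0007,0],0],[0,[0.005,0.0009,0],0],[0,[0.006,0.0011,0],0]]}}

```text
t: 5.42
tcp_pos: [0.5052, -0.0075, 0.033]
tcp_rot: [[0.174, -0.985, -0.0], [-0.985, -0.174, 0.0], [-0.0, 0.0, -1.0]]
contact_force: [0.7, 0.5, 0.5]
finger_gap: -0.0001
```

```bash
sed -i 's/,.07,.001)/,.035,.001)/' prof.py; python3 prof.py
```

```text
t 5.4667 tcp -0.14428291088245462 -0.0004398686257622471 0.03299541313334975 [ 0.09186679  0.90045672 -0.27602949] 0.00024398124170858676
-0.02 front/back -0.175 0.010000000000000175
-0.01 front/back -0.175 0.011000000000000176
```

Run:
```python
from h import *
s=cam("scene"); o=robot.get_obs(); P=o["tcp_pos"]
B=(235,180,300,235); k=12
im=cv2.convertScaleAbs(cv2.resize(s[0][B[1]:B[3],B[0]:B[2]],None,fx=k,fy=k,interpolation=cv2.INTER_CUBIC),alpha=2.2)
for z,c in((0,(255,0,255)),(.03,(0,255,255)),(.073,(255,255,0)),(.12,(255,128,0)),(.15,(255,0,0))):
    u,v=proj(s,P+[0,0,z]); cv2.circle(im,(int((u-B[0]+.5)*k),int((v-B[1]+.5)*k)),5,c,-1)
cv2.imwrite("pics/z.png",im[:,:,::-1]); print(im.shape,P,o["joint_pos"].round(1).tolist())
```

```text
(660, 780, 3) [ 0.50529236 -0.0075376   0.03295752] [16.8, 26.5, -23.4, 115.8, 15.8, 40.7, -96.5]
```

View pics/z.png

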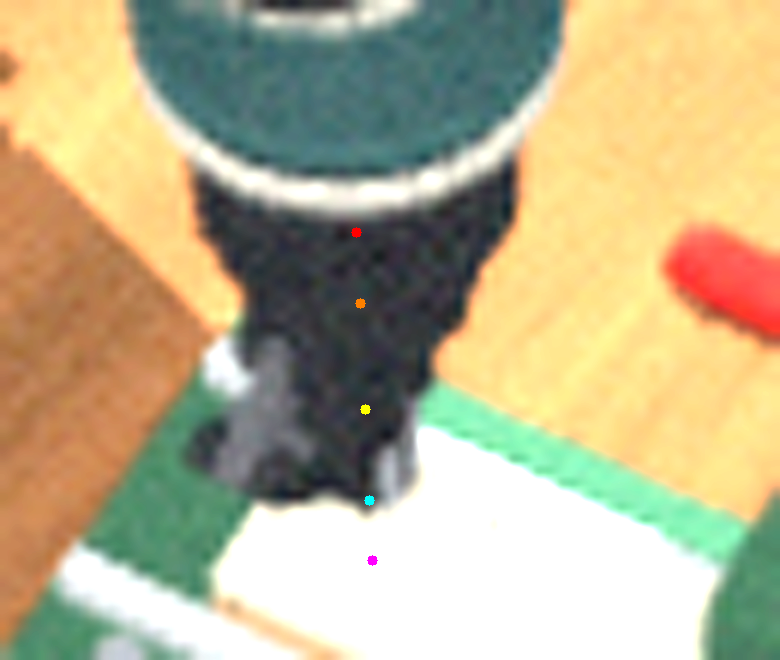

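The visible gripper ends near crop (345,505), about 25 to 30 mm above the projected TCP. The tips therefore seem to pass over the block. I'll check by probing gently downward.

Emit:
{"api": "arm_command", "payload": {"targets": [[0,[0,0,-0.001],0],[0,[0,0,-0.002],0],[0,[0,0,-0.003],0],[0,[0,0,-0.004],0]]}}

```text
t: 5.85
tcp_pos: [0.505, -0.0076, 0.0288]
tcp_rot: [[0.174, -0.985, -0.0], [-0.985, -0.174, 0.0], [-0.0, 0.0, -1.0]]
contact_force: [0.6, 1.3, -0.4]
finger_gap: 0.0002
```

Emit:
{"api": "arm_command", "payload": {"targets": [[0,[0,0,-0.001],0],[0,[0,0,-0.002],0],[0,[0,0,-0.003],0],[0,[0,0,-0.004],0]]}}

```text
t: 6.18
tcp_pos: [0.5051, -0.0076, 0.0248]
tcp_rot: [[0.174, -0.985, -0.0], [-0.985, -0.174, 0.0], [-0.0, 0.0, -1.0]]
contact_force: [0.5, 0.4, 0.4]
finger_gap: -0.0002
```

Emit:
{"api": "arm_command", "payload": {"targets": [[0,[0,0,-0.001],0],[0,[0,0,-0.002],0],[0,[0,0,-0.003],0],[0,[0,0,-0.003],0]]}}

```text
t: 6.52
tcp_pos: [0.5051, -0.0076, 0.0218]
tcp_rot: [[0.174, -0.985, -0.0], [-0.985, -0.174, 0.0], [-0.0, 0.0, -1.0]]
contact_force: [0.4, 0.8, 0.9]
finger_gap: -0.0
```

Emit:
{"api": "arm_command", "payload": {"targets": [[0,[0,0,-0.001],0],[0,[0,0,-0.002],0],[0,[0,0,-0.002],0]]}}

```text
t: 6.77
tcp_pos: [0.505, -0.0076, 0.0198]
tcp_rot: [[0.174, -0.985, -0.0], [-0.985, -0.174, 0.0], [-0.0, 0.0, -1.0]]
contact_force: [0.2, -0.3, -0.9]
finger_gap: -0.0
```

Emit:
{"api": "arm_command", "payload": {"targets": [[0,[0,0,-0.001],0],[0,[0,0,-0.002],0],[0,[0,0,-0.002],0]]}}

```text
t: 7.02
tcp_pos: [0.505, -0.0076, 0.0178]
tcp_rot: [[0.174, -0.985, -0.0], [-0.985, -0.174, 0.0], [-0.0, 0.0, -1.0]]
contact_force: [-0.9, -0.1, 0.2]
finger_gap: -0.0002
```

Emit:
{"api": "arm_command", "payload": {"targets": [[0,[0,0,-0.001],0],[0,[0,0,-0.002],0],[0,[0,0,-0.002],0]]}}

```text
t: 7.27
tcp_pos: [0.505, -0.0076, 0.0158]
tcp_rot: [[0.174, -0.985, -0.0], [-0.985, -0.174, 0.0], [-0.0, 0.0, -1.0]]
contact_force: [-0.5, 0.2, 0.7]
finger_gap: -0.0005
```

```bash
python3 prof.py
```

```text
t 7.3167 tcp -0.14465535793193665 -0.0004297726641211072 0.01586028449918038 [-0.08168988 -0.23566303 -0.17087538] -0.00016113395711755474
-0.02 front/back -0.175 0.009000000000000175
-0.01 front/back -0.191 0.011000000000000176
```

Emit:
{"api": "arm_command", "payload": {"targets": [[0,[0,0,-0.001],0],[0,[0,0,-0.002],0],[0,[0,0,-0.002],0]]}}

```text
t: 7.57
tcp_pos: [0.505, -0.0076, 0.0138]
tcp_rot: [[0.174, -0.985, -0.0], [-0.985, -0.174, 0.0], [-0.0, 0.0, -1.0]]
contact_force: [0.3, 0.4, 0.2]
finger_gap: -0.0002
```

Emit:
{"api": "arm_command", "payload": {"targets": [[0,[0,0,-0.001],0],[0,[0,0,-0.002],0],[0,[0,0,-0.002],0]]}}

```text
t: 7.82
tcp_pos: [0.5051, -0.0076, 0.0118]
tcp_rot: [[0.174, -0.985, -0.0], [-0.985, -0.174, 0.0], [-0.0, 0.0, -1.0]]
contact_force: [-0.2, -0.1, -0.6]
finger_gap: -0.0005
```

Run:
```python
from h import *
s=cam("scene"); o=robot.get_obs(); P=o["tcp_pos"]
k=10
def crop(im,B,g,gam=.6):
    r=cv2.resize(im[B[1]:B[3],B[0]:B[2]],(400,400),interpolation=cv2.INTER_CUBIC); return (255*np.clip(r/255*g,0,1)**gam).astype(np.uint8)
a=crop(s[0],(240,195,280,235),1.4); 
for z,c in((0,(255,0,255)),(.03,(0,255,255)),(.073,(255,255,0))):
    u,v=proj(s,P+[0,0,z]); cv2.circle(a,(int((u-240+.5)*k),int((v-195+.5)*k)),4,c,-1)
t0=cv2.imread("pics/top0.png")[:,:,::-1]; b=crop(t0,(485,310,545,370),1.4)
cv2.imwrite("pics/z2.png",np.hstack([a,b])[:,:,::-1])
```

```text
(no output)
```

View pics/z2.png

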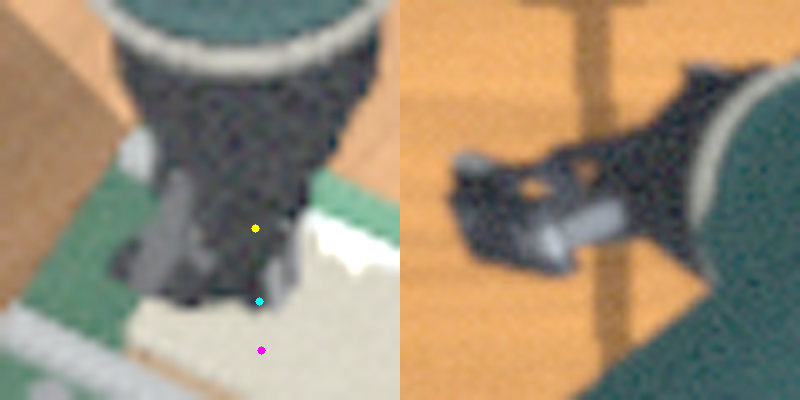

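The gripper's lowest visible part is at crop (215,305), and it moved as expected with the descent, still clear above the block. I'll keep probing until I feel the block.

Emit:
{"api": "arm_command", "payload": {"targets": [[0,[0,0,-0.001],0],[0,[0,0,-0.002],0],[0,[0,0,-0.003],0],[0,[0,0,-0.003],0]]}}

```text
t: 8.2
tcp_pos: [0.505, -0.0076, 0.0087]
tcp_rot: [[0.174, -0.985, -0.0], [-0.985, -0.174, 0.0], [-0.0, 0.0, -1.0]]
contact_force: [-0.5, 0.1, -0.9]
finger_gap: -0.0001
```

Emit:
{"api": "arm_command", "payload": {"targets": [[0,[0,0,-0.001],0],[0,[0,0,-0.002],0],[0,[0,0,-0.003],0],[0,[0,0,-0.003],0]]}}

```text
t: 8.53
tcp_pos: [0.5052, -0.0076, 0.0067]
tcp_rot: [[0.174, -0.985, 0.0], [-0.985, -0.174, -0.001], [0.001, 0.0, -1.0]]
contact_force: [-8.5, -1.4, 21.0]
finger_gap: 0.0002
```

```bash
python3 prof.py
python3 - <<'E'
from h import *
o=robot.get_obs(); print(o["wrist_torque"],o["effort"].round(2))
E
```

```text
t 8.5833 tcp -0.14449042887737193 -0.000496799149879993 0.00670476296076674 [-7.41263827 -1.87347983 22.51207201] 6.658411920780763e-05
-0.02 front/back -0.175 0.010000000000000175
-0.01 front/back -0.189 0.011000000000000176
[-0.05558163  1.77392004  0.00792753] [-3.200e-01 -6.761e+01 -5.880e+00 -2.752e+01  4.000e-01 -2.270e+00
 -2.000e-02]
```

Contact came at a reported z of about 0.007 on a surface at z 0.045, so the real tip doesn't match the reported TCP. I'll back up 5 mm and triangulate the gripper's end from the start pictures.

Emit:
{"api": "arm_command", "payload": {"targets": [[0,[0,0,0.005],0],[0,[0,0,0.01],0],[0,[0,0,0.01],0]]}}

```text
t: 8.83
tcp_pos: [0.5057, -0.0076, 0.0168]
tcp_rot: [[0.174, -0.985, 0.001], [-0.985, -0.174, 0.0], [0.0, -0.001, -1.0]]
contact_force: [-0.9, 0.1, -0.1]
finger_gap: 0.0001
```

Run:
```python
from m import *
t=cam("top"); s=cam("scene")
def tri(u,v):
    o,d=ray(t,*u); p,e=ray(s,*v); x=np.linalg.lstsq(np.c_[d,-e],p-o,rcond=None)[0]; a=o+x[0]*d; b=p+x[1]*e
    return ((a+b)/2).round(4),np.linalg.norm(a-b).round(4)
for u in((494,335),(501.5,342.2),(507,350)):
    for v in((4,256),(8,252),(12,262)): print(u,v,tri(u,v))
b=cv2.imread("pics/scene0.png")
g=cv2.cvtColor(b,cv2.COLOR_BGR2GRAY)[225:295,0:40]
for r in g[::2,::2]: print("".join("#" if x<45 else "+" if x<75 else "." for x in r))
print()
g=cv2.cvtColor(cv2.imread("pics/top0.png"),cv2.COLOR_BGR2GRAY)[315:365,480:540]
for r in g[::2]: print("".join("#" if x<45 else "+" if x<75 else "." for x in r))
```

```text
(494, 335) (4, 256) (array([ 0.1987, -0.5364,  0.2813]), np.float64(0.0168))
(494, 335) (8, 252) (array([ 0.2019, -0.5282,  0.2905]), np.float64(0.0084))
(494, 335) (12, 262) (array([ 0.1973, -0.5416,  0.2535]), np.float64(0.0038))
(501.5, 342.2) (4, 256) (array([ 0.1849, -0.546 ,  0.2744]), np.float64(0.0038))
(501.5, 342.2) (8, 252) (array([ 0.1885, -0.5375,  0.2844]), np.float64(0.0121))
(501.5, 342.2) (12, 262) (array([ 0.1836, -0.5513,  0.247 ]), np.float64(0.0173))
(507, 350) (4, 256) (array([ 0.1686, -0.5543,  0.2638]), np.float64(0.0209))
(507, 350) (8, 252) (array([ 0.1726, -0.5454,  0.2745]), np.float64(0.0292))
(507, 350) (12, 262) (array([ 0.1674, -0.5595,  0.2366]), np.float64(0.0351))
....................
....................
....................
....................
....................
....................
....................
#+..................
###.................
####+...............
######+.............
.######.............
+#####+.............
+####...............
#+###...............
#####+..............
#######.............
####.+##............
+..##+.#+.....
[... 1168 characters left out ...]
#+++..+###########++#########
.............+############++++.......++##########+##########
..............+#########++........+++#######################
...............##########++...+...++++++...++###############
................+++#########++++..++++++......+#############
.........................+++++....++++++.........+#+########
..................................+++++...........++########
..................................+++++.........++##########
..................................+++++.......+#############
..................................+++++....++###############
...................................+++++++##################
...................................++++#####################
```

From the start pictures, the visible finger's end is about 40 mm above the reported TCP height, with the lateral position right. That matches the contact, so the true tip is about 37 mm above the reported TCP. I'll back off in front of the block and go lower.

Emit:
{"api": "arm_command", "payload": {"targets": [[0,[0,0,0.015],0],[0,[-0.02,-0.0036,0.015],0],[0,[-0.04,-0.0071,0.015],0],[0,[-0.06,-0.0107,0.015],0],[0,[-0.065,-0.0116,0.01],0],[0,[-0.065,-0.0116,0.0],0],[0,[-0.065,-0.0116,-0.01],0],[0,[-0.065,-0.0116,-0.018],0],[0,[-0.065,-0.0116,-0.021],0],[0,[-0.065,-0.0116,-0.021],0]]}}

```text
t: 9.77
tcp_pos: [0.44, -0.0188, -0.0063]
tcp_rot: [[0.174, -0.985, -0.002], [-0.985, -0.174, 0.001], [-0.001, 0.002, -1.0]]
contact_force: [-0.1, 0.6, 0.7]
finger_gap: 0.0003
```

```bash
python3 prof.py
python3 - <<'E'
from m import *
s=cam("scene"); P=robot.get_obs()["tcp_pos"]
im=cv2.convertScaleAbs(cv2.resize(s[0][180:240,225:305],None,fx=10,fy=10,interpolation=cv2.INTER_CUBIC),alpha=1.7)
for z,c in((0,(255,0,255)),(.037,(0,255,255)),(.073,(255,255,0))):
    u,v=proj(s,P+[0,0,z]); cv2.circle(im,(int((u-224.5)*10),int((v-179.5)*10)),4,c,-1)
cv2.imwrite("pics/z3.png",im[:,:,::-1])
g=cv2.cvtColor(s[0],cv2.COLOR_RGB2GRAY)[195:240,232:285]
print([ (round(proj(s,P+[0,0,z])[0]-232,1),round(proj(s,P+[0,0,z])[1]-195,1)) for z in (0,.037,.073)])
for r in g: print("".join("#" if x<40 else "+" if x<55 else ":" if x<90 else "." for x in r))
E
```

```text
t 9.8167 tcp -0.21051888811918018 -5.1319850647296716e-05 -0.005699345292051197 [ 0.10391484 -0.19213611 -0.02150578] 0.0002492138917974677
-0.02 front/back -0.175 0.010000000000000175
-0.01 front/back -0.2 0.011000000000000176
[(np.float64(16.0), np.float64(28.6)), (np.float64(15.3), np.float64(22.6)), (np.float64(14.6), np.float64(16.5))]
###+:::......::::+########...........................
######++++++++###########+...........................
+########################:...........................
+########################............................
:+#######################............................
::######################:............................
::+#####################.............................
:::+###################+.............................
:::+###################:.............................
:::+###################:.............................
:::+#################+::.............................
:::+#++##############................................
:::##++#############+::..............................
::::#+:#############+..::............................
:
[... 972 characters left out ...]
:::::::......:+:+:+:................................
::::::::........:::+:................................
::::::::..........:::................................
::::::++::..........:.:..............................
::::::++::::.........................................
::::::++++::::.......................................
:::::+++:++:::::.....................................
::::++++:+::..:::::..................................
::::+:+++::....::::::................................
:::++++:++:::::::+:::::..............................
::::+++++++:::::++++:::::............................
::::::+++++:+:+++::++++::::..........................
::::::::++++::++:+++:+:+:+:::........................
```

The gripper now ends at about px (247,219), in front of the block and close to the predicted offset. I'll push forward again.

Emit:
{"api": "arm_command", "payload": {"targets": [[0,[0.003,0.0005,0],0],[0,[0.006,0.0011,0],0],[0,[0.009,0.0016,0],0],[0,[0.012,0.0021,0],0],[0,[0.015,0.0027,0],0],[0,[0.018,0.0032,0],0],[0,[0.021,0.0037,0],0],[0,[0.024,0.0043,0],0]]}}

```text
t: 10.53
tcp_pos: [0.4644, -0.0148, -0.0051]
tcp_rot: [[0.174, -0.985, -0.0], [-0.985, -0.174, 0.0], [-0.0, 0.0, -1.0]]
contact_force: [-2.4, -0.5, 0.7]
finger_gap: -0.0
```

Emit:
{"api": "arm_command", "payload": {"targets": [[0,[0.002,0.0004,0],0],[0,[0.004,0.0007,0],0],[0,[0.006,0.0011,0],0],[0,[0.008,0.0014,0],0],[0,[0.01,0.0018,0],0],[0,[0.012,0.0021,0],0]]}}

```text
t: 11.03
tcp_pos: [0.4753, -0.013, -0.0052]
tcp_rot: [[0.174, -0.985, -0.002], [-0.985, -0.174, -0.0], [0.0, 0.002, -1.0]]
contact_force: [-6.0, -1.1, 5.1]
finger_gap: -0.0001
```

```bash
python3 prof.py
```

```text
t 11.0833 tcp -0.17434334056906803 -0.00047903277953805987 -0.005169659650818607 [-1.90699998 -0.0337687  -1.40999225] 9.094266830351647e-05
-0.02 front/back -0.2 0.021000000000000185
-0.01 front/back -0.2 0.020000000000000184
```

The block now moves with the tool at about 2 N of friction, and the finger's front is 10 mm ahead of the TCP. I'll continue until just short of home.

Emit:
{"api": "arm_command", "payload": {"targets": [[0,[0.003,0.0005,0],0],[0,[0.006,0.0011,0],0],[0,[0.009,0.0016,0],0],[0,[0.012,0.0021,0],0],[0,[0.015,0.0027,0],0],[0,[0.018,0.0032,0],0],[0,[0.021,0.0037,0],0],[0,[0.024,0.0043,0],0],[0,[0.027,0.0048,0],0],[0,[0.03,0.0053,0],0]]}}

```text
t: 11.92
tcp_pos: [0.5064, -0.0074, -0.0051]
tcp_rot: [[0.174, -0.985, -0.0], [-0.985, -0.174, 0.0], [-0.0, 0.0, -1.0]]
contact_force: [-2.3, -0.8, -1.5]
finger_gap: 0.0001
```

Emit:
{"api": "arm_command", "payload": {"targets": [[0,[0.001,0.0002,0],0],[0,[0.002,0.0004,0],0],[0,[0.003,0.0005,0],0],[0,[0.004,0.0007,0],0],[0,[0.004,0.0007,0],0]]}}

```text
t: 12.33
tcp_pos: [0.5101, -0.0068, -0.005]
tcp_rot: [[0.174, -0.985, -0.0], [-0.985, -0.174, -0.0], [-0.0, 0.0, -1.0]]
contact_force: [-2.5, -0.1, -0.1]
finger_gap: 0.0002
```

```bash
sed -i 's/,.035,.001)/,.08,.001)/' prof.py; python3 prof.py
```

```text
t 12.3833 tcp -0.13954426742163034 -0.0005140883870615245 -0.005014153277057315 [-2.85451601 -1.16493827  0.70164601] -9.285821337393642e-05
-0.02 front/back -0.178 0.06800000000000023
-0.01 front/back -0.176 0.06500000000000022
```

Emit:
{"api": "arm_command", "payload": {"targets": [[0,[0.001,0.0002,0],0],[0,[0.002,0.0004,0],0],[0,[0.003,0.0005,0],0],[0,[0.004,0.0007,0],0],[0,[0.004,0.0007,0],0]]}}

```text
t: 12.8
tcp_pos: [0.5144, -0.006, -0.005]
tcp_rot: [[0.174, -0.985, 0.0], [-0.985, -0.174, 0.0], [-0.0, -0.0, -1.0]]
contact_force: [-1.5, -0.1, 1.1]
finger_gap: 0.0002
```

Emit:
{"api": "arm_command", "payload": {"targets": [[0,[0.0005,0.0001,0],0],[0,[0.001,0.0002,0],0],[0,[0.0015,0.0003,0],0],[0,[0.0015,0.0003,0],0]]}}

```text
t: 13.13
tcp_pos: [0.5156, -0.0058, -0.005]
tcp_rot: [[0.174, -0.985, -0.0], [-0.985, -0.174, 0.0], [-0.0, 0.0, -1.0]]
contact_force: [-4.9, 0.0, 2.2]
finger_gap: -0.0001
```

Emit:
{"api": "arm_command", "payload": {"targets": [[0,[0.0005,0.0001,0],0],[0,[0.001,0.0002,0],0],[0,[0.001,0.0002,0],0]]}}

```text
t: 13.38
tcp_pos: [0.5166, -0.0056, -0.005]
tcp_rot: [[0.174, -0.985, -0.0], [-0.985, -0.174, 0.0], [-0.0, 0.0, -1.0]]
contact_force: [-4.2, -0.6, 3.1]
finger_gap: -0.0
```

Emit:
{"api": "arm_command", "payload": {"targets": [[0,[0.0005,0.0001,0],0],[0,[0.001,0.0002,0],0],[0,[0.001,0.0002,0],0]]}}

```text
t: 13.63
tcp_pos: [0.5177, -0.0054, -0.005]
tcp_rot: [[0.174, -0.985, -0.0], [-0.985, -0.174, 0.0], [-0.0, 0.0, -1.0]]
contact_force: [-4.4, -1.2, 2.5]
finger_gap: 0.0
```

Emit:
{"api": "arm_command", "payload": {"targets": [[0,[0.0005,0.0001,0],0],[0,[0.0005,0.0001,0],0]]}}

```text
t: 13.8
tcp_pos: [0.5181, -0.0053, -0.005]
tcp_rot: [[0.174, -0.985, -0.0], [-0.985, -0.174, 0.0], [-0.0, 0.0, -1.0]]
contact_force: [-4.9, -1.2, 2.5]
finger_gap: -0.0
```

Emit:
{"api": "arm_command", "payload": {"targets": [[0,[0.0005,0.0001,0],0],[0,[0.0005,0.0001,0],0]]}}

```text
t: 13.97
tcp_pos: [0.5186, -0.0052, -0.005]
tcp_rot: [[0.174, -0.985, -0.0], [-0.985, -0.174, 0.0], [-0.0, 0.0, -1.0]]
contact_force: [-5.3, -0.6, 1.6]
finger_gap: 0.0001
```

Emit:
{"api": "arm_command", "payload": {"targets": [[0,[0.0005,0.0001,0],0],[0,[0.001,0.0002,0],0],[0,[0.001,0.0002,0],0]]}}

```text
t: 14.22
tcp_pos: [0.5186, -0.0052, -0.0051]
tcp_rot: [[0.174, -0.985, -0.002], [-0.985, -0.174, -0.0], [0.0, 0.002, -1.0]]
contact_force: [-12.6, -2.6, 9.3]
finger_gap: -0.0002
```

Emit:
{"api": "arm_command", "payload": {"targets": [[0,[0.0005,0.0001,0],0],[0,[0.001,0.0002,0],0],[0,[0.001,0.0002,0],0]]}}

```text
t: 14.47
tcp_pos: [0.5186, -0.0052, -0.0054]
tcp_rot: [[0.174, -0.985, -0.004], [-0.985, -0.174, -0.001], [0.0, 0.004, -1.0]]
contact_force: [-17.2, -3.6, 13.4]
finger_gap: -0.0002
```

Run:
```python
from m import *
o=robot.get_obs(); print(o["tcp_pos"],o["contact_force"])
s=cam("scene"); b=np.ascontiguousarray(s[0]); x=np.array([np.cos(.1763),np.sin(.1763)]); y=np.array([-x[1],x[0]])
for off in(-.02,-.024):
  for r in(*np.arange(-.136,-.108,.002),0,*np.arange(.036,.076,.002)):
    p=np.array([.6474,.0182])+r*x+off*y; print(round(r,3),cv2.getRectSubPix(b,(1,1),proj(s,(*p,.045)))[0,0],end=" ")
  print()
```

```text
[ 0.51860323 -0.00519031 -0.00535841] [-17.160742    -3.62296279  13.39316085]
-0.136 [28 41 36] -0.134 [31 52 42] -0.132 [36 58 47] -0.13 [41 65 52] -0.128 [41 68 53] -0.126 [39 67 52] -0.124 [38 66 52] -0.122 [41 68 54] -0.12 [79 94 80] -0.118 [127 127 112] -0.116 [140 136 120] -0.114 [141 137 121] -0.112 [143 139 123] -0.11 [144 140 123] -0.108 [141 137 120] 0 [141 136 121] 0.036 [141 139 122] 0.038 [142 138 122] 0.04 [143 139 123] 0.042 [144 140 124] 0.044 [143 139 124] 0.046 [143 138 124] 0.048 [143 138 123] 0.05 [142 138 121] 0.052 [141 137 121] 0.054 [141 137 121] 0.056 [142 138 122] 0.058 [132 128 114] 0.06 [102  99  88] 0.062 [56 55 48] 0.064 [33 32 30] 0.066 [24 26 25] 0.068 [29 38 33] 0.07 [33 50 42] 0.072 [37 58 48] 0.074 [36 58 47] 
-0.136 [35 60 44] -0.134 [35 64 48] -0.132 [35 66 50] -0.13 [40 68 52] -0.128 [40 68 53] -0.126 [40 67 52] -0.124 [39 67 51] -0.122 [42 69 52] -0.12 [84 96 82] -0.118 [123 123 109] -0.116 [139 135 119] -0.114 [142 138 121] -0.112 [143 139 122] -0.11 [144 139 122] -0.108 [144 139 122] 0 [142 138 121] 0.036 [141 137 121] 0.038 [141 137 119] 0.04 [143 139 122] 0.042 [145 141 125] 0.044 [144 140 125] 0.046 [142 138 124] 0.048 [142 138 122] 0.05 [141 136 121] 0.052 [141 135 121] 0.054 [143 137 122] 0.056 [143 139 123] 0.058 [142 138 120] 0.06 [97 95 82] 0.062 [57 56 49] 0.064 [27 28 28] 0.066 [25 26 24] 0.068 [29 32 27] 0.07 [31 45 35] 0.072 [34 54 41] 0.074 [37 59 46]
```

The block is home: its front is at -119.5, its back at +60.5, and the tool stopped against the rubber at about 17 N. I'll back off and lift clear.

Emit:
{"api": "arm_command", "payload": {"targets": [[0,[-0.002,-0.0004,0],0],[0,[-0.01,-0.0018,0],0],[0,[-0.025,-0.0044,0],0],[0,[-0.04,-0.007,0],0],[0,[-0.04,-0.007,0.04],0.1],[0,[-0.04,-0.007,0.08],0.2],[0,[-0.04,-0.007,0.12],0.32],[0.07,[-0.04,-0.007,0.16],0.44],[0.07,[-0.04,-0.007,0.2],0.56],[0.07,[-0.04,-0.007,0.24],0.68]]}}

```text
t: 15.35
tcp_pos: [0.4803, -0.0116, 0.2371]
tcp_rot: [[0.759, -0.652, 0.001], [-0.652, -0.759, -0.0], [0.001, -0.001, -1.0]]
contact_force: [0.2, -1.0, 0.4]
finger_gap: 0.036
```

Emit:
{"api": "arm_command", "payload": {"targets": [[0.07,[0,0,0.015],0.12],[0.07,[0.0,0.0,0.015],0.24],[0.07,[0.03,0.0,0.015],0.36],[0.07,[0.06,0.005,0.015],0.48],[0.07,[0.09,0.01,0.015],0.6],[0.07,[0.12,0.015,0.015],0.72],[0.07,[0.15,0.02,0.015],0.84],[0.07,[0.165,0.028,0.015],0.96],[0.07,[0.165,0.028,0.015],1.08],[0.07,[0.165,0.028,0.015],1.2]]}}

```text
t: 16.18
tcp_pos: [0.6463, 0.0172, 0.2493]
tcp_rot: [[0.882, 0.472, 0.0], [0.472, -0.882, 0.001], [0.001, -0.001, -1.0]]
contact_force: [0.4, 0.3, -0.2]
finger_gap: 0.0703
```

Run:
```python
from h import *
o=robot.get_obs(); R=o["tcp_rot"]; print(o["t"],o["tcp_pos"],np.degrees(np.arctan2(R[1,0],R[0,0])),o["joint_pos"].round(1),o["contact_force"],o["finger_gap"])
```

```text
16.1833 [0.64625051 0.01722729 0.24928819] 28.132878448693564 [ 27.1  30.1 -45.8  84.2  21.8  74.9   7.6] [ 0.3885935   0.31003736 -0.18139895] 0.07029879552535123
```

Emit:
{"api": "arm_command", "payload": {"targets": [[0.07,[0.001,0.001,0],0.12],[0.07,[0.001,0.001,0],0.24],[0.07,[0.001,0.001,0],0.36],[0.07,[0.001,0.001,0],0.48],[0.07,[0.001,0.001,0],0.6],[0.07,[0.001,0.001,0],0.72],[0.07,[0.001,0.001,0],0.84],[0.07,[0.001,0.001,0],0.96],[0.07,[0.001,0.001,0],1.08],[0.07,[0.001,0.001,0],1.2]]}}

```text
t: 17.02
tcp_pos: [0.6467, 0.0172, 0.25]
tcp_rot: [[-0.119, 0.993, 0.001], [0.993, 0.119, -0.0], [-0.0, 0.001, -1.0]]
contact_force: [-0.4, -0.1, -0.3]
finger_gap: 0.07
```

Emit:
{"api": "arm_command", "payload": {"targets": [[0.07,[0,0,0],0.12],[0.07,[0,0,0],0.24],[0.07,[0,0,0],0.36],[0.07,[0,0,0],0.48],[0.07,[0,0,0],0.6],[0.07,[0,0,0],0.72],[0.07,[0,0,0],0.84],[0.07,[0,0,0],0.96],[0.07,[0,0,0],1.08],[0.07,[0,0,0],1.17]]}}

```text
t: 17.85
tcp_pos: [0.6467, 0.0172, 0.2499]
tcp_rot: [[-0.961, 0.277, 0.001], [0.277, 0.961, 0.0], [-0.001, 0.0, -1.0]]
contact_force: [-0.0, 0.0, -0.1]
finger_gap: 0.0699
```

Run:
```python
from h import *
o=robot.get_obs(); R=o["tcp_rot"]; P=o["tcp_pos"]; print(o["t"],P,np.degrees(np.arctan2(R[1,0],R[0,0])),o["joint_pos"].round(1),o["contact_force"],o["finger_gap"])
s=cam("scene"); x0,y0,w,h,k=260,140,100,110,7
im=s[0][y0:y0+h,x0:x0+w]; im=(255*np.clip(cv2.resize(im,None,fx=5.4,fy=5.4,interpolation=cv2.INTER_CUBIC)/255*1.3,0,1)**.6).astype(np.uint8)
for q,z,c in((0,0,(255,0,255)),(0,.037,(0,255,255)),(0,.073,(255,255,0)),(.042,.037,(255,0,0)),(-.042,.037,(255,0,0))):
    u,v=proj(s,P+R[:,0]*q+[0,0,z]); cv2.circle(im,(int((u-x0+.5)*5.4),int((v-y0+.5)*5.4)),3,c,-1)
cv2.imwrite("pics/last.png",im[:,:,::-1])
```

```text
17.85 [0.64673032 0.01724042 0.24986087] 163.9022980015276 [ 38.9  40.7 -70.3  83.7  38.3  82.2 132. ] [-0.00680858  0.02319134 -0.06650661] 0.06985996197186803
```

View pics/last.png

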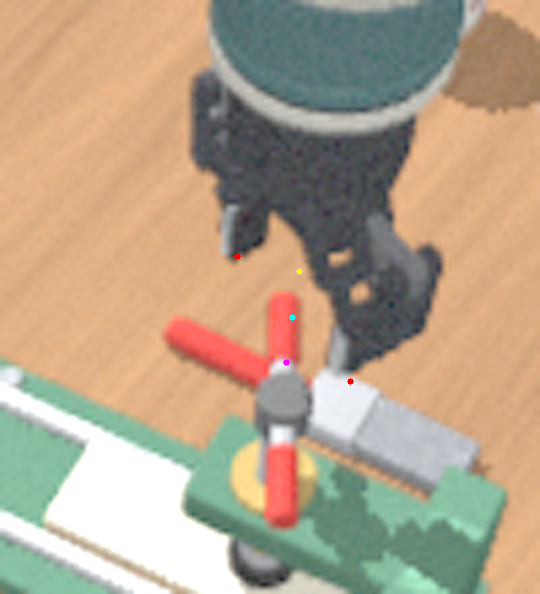

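In the last picture the open fingertips are at crop (233,255) and (345,360). They straddle the hub at (283,400) about 40 mm above the reported TCP height, and the body is well clear. I'll lower the fingers beside the bar.

Emit:
{"api": "arm_command", "payload": {"targets": [[0.07,[0.0007,0.001,-0.02],0],[0.07,[0.0007,0.001,-0.04],0],[0.07,[0.0007,0.001,-0.055],0],[0.07,[0.0007,0.001,-0.065],0],[0.07,[0.0007,0.001,-0.072],0],[0.07,[0.0007,0.001,-0.078],0],[0.07,[0.0007,0.001,-0.078],0]]}}

```text
t: 18.48
tcp_pos: [0.6472, 0.0182, 0.1713]
tcp_rot: [[-0.959, 0.284, -0.0], [0.284, 0.959, 0.0], [0.0, -0.0, -1.0]]
contact_force: [0.1, -0.0, 0.0]
finger_gap: 0.0699
```

Emit:
{"api": "arm_command", "payload": {"targets": [[0.07,[0,0,-0.006],0],[0.07,[0,0,-0.012],0],[0.07,[0,0,-0.018],0],[0.07,[0,0,-0.024],0],[0.07,[0,0,-0.024],0]]}}

```text
t: 18.9
tcp_pos: [0.6469, 0.018, 0.1466]
tcp_rot: [[-0.959, 0.284, -0.001], [0.284, 0.959, -0.0], [0.001, -0.001, -1.0]]
contact_force: [-1.1, 0.0, -0.4]
finger_gap: 0.0702
```

```bash
cat > st.py <<'E'
from h import *
W=[]
o=robot.get_obs(); R=o["tcp_rot"]
print("t %.2f"%o["t"],o["tcp_pos"].round(4),"yaw %.1f"%np.degrees(np.arctan2(R[1,0],R[0,0])),o["joint_pos"].round(1).tolist(),"F",o["contact_force"].round(1),"T",o["wrist_torque"].round(3),o["finger_gap"].round(4))
E
cat > bar.py <<'E'
from m import *
# bar direction from red grip blobs in both views (bar axis at height z)
import sys
z=float(sys.argv[1]); s=cam("scene"); t=cam("top")
for n,c,bx in(("scene",s,(290,185,335,245)),("top",t,(232,130,300,190))):
    h=cv2.cvtColor(c[0],cv2.COLOR_RGB2HSV); m=(cv2.inRange(h,(0,150,60),(7,255,255))|cv2.inRange(h,(172,150,60),(180,255,255)))
    ys,xs=np.where(m[bx[1]:bx[3],bx[0]:bx[2]]); P=np.array([onz(c,x+bx[0],y+bx[1],z)[:2] for x,y in zip(xs,ys)])-[.6474,.0182]
    r=np.hypot(*P.T); P=P[(r>.018)&(r<.068)]
    if len(P)>8: 
        a=np.arctan2(P[:,1],P[:,0]); print(n,len(P),"bar yaw mod180 %.1f"%(np.degrees(np.angle(np.exp(2j*a).mean()))/2))
E
python3 st.py; python3 bar.py .211
```

```text
scene 163 bar yaw mod180 -34.5
top 58 bar yaw mod180 -54.0Traceback (most recent call last):
  File "st.py", line 4, in <module>
    print("t %.2f"%o["t"],o["tcp_pos"].round(4),"yaw %.1f"%np.degrees(np.arctan2(R[1,0],R[0,0])),o["joint_pos"].round(1).tolist(),"F",o["contact_force"].round(1),"T",o["wrist_torque"].round(3),o["finger_gap"].round(4))
                                                                                                                                                                                                 ^^^^^^^^^^^^^^^^^^^^^
AttributeError: 'float' object has no attribute 'round'
```

Emit:
{"api": "arm_command", "payload": {"targets": [[0.07,[0,0,0],-0.08],[0.07,[0,0,0],-0.16],[0.07,[0,0,0],-0.24],[0.07,[0,0,0],-0.32],[0.07,[0,0,0],-0.4],[0.07,[0,0,0],-0.45]]}}

```text
t: 19.5
tcp_pos: [0.6473, 0.0183, 0.1478]
tcp_rot: [[-0.737, 0.676, 0.0], [0.676, 0.737, 0.0], [-0.0, 0.0, -1.0]]
contact_force: [2.9, 0.7, -8.0]
finger_gap: 0.0702
```

```bash
sed -i 's/o\["finger_gap"\].round(4)/"%.4f"%o["finger_gap"]/' st.py; python3 st.py; python3 bar.py .211
```

```text
t 19.50 [0.6473 0.0183 0.1478] yaw 137.5 [35.4, 42.8, -61.2, 90.0, 39.1, 70.9, 104.8] F [ 2.9  0.7 -8. ] T [ 0.278 -0.47   0.401] 0.0702
scene 190 bar yaw mod180 -31.9
top 27 bar yaw mod180 -73.8
```

The torque about the axis is 0.40 N m, exactly the loose value, so the handle is turning. I'll wind on.

Emit:
{"api": "arm_command", "payload": {"targets": [[0.07,[0,0,-0.0004],-0.1],[0.07,[0,0,-0.0008],-0.2],[0.07,[0,0,-0.0012],-0.3],[0.07,[0,0,-0.0015],-0.4],[0.07,[0,0,-0.0018],-0.5],[0.07,[0,0,-0.0021],-0.6],[0.07,[0,0,-0.0024],-0.7],[0.07,[0,0,-0.0027],-0.8],[0.07,[0,0,-0.003],-0.9],[0.07,[0,0,-0.0034],-1.0]]}}

```text
t: 20.43
tcp_pos: [0.648, 0.0182, 0.1448]
tcp_rot: [[0.168, 0.986, 0.001], [0.986, -0.168, 0.0], [0.0, 0.001, -1.0]]
contact_force: [5.8, -0.2, -4.2]
finger_gap: 0.0699
```

```bash
python3 st.py; python3 bar.py .207
```

```text
t 20.43 [0.648  0.0182 0.1448] yaw 80.3 [29.1, 37.5, -49.2, 90.3, 30.3, 66.2, 53.6] F [ 5.8 -0.2 -4.2] T [-0.053 -1.2    0.427] 0.0699
scene 154 bar yaw mod180 34.1Traceback (most recent call last):
  File "bar.py", line 7, in <module>
    ys,xs=np.where(m[bx[1]:bx[3],bx[0]:bx[2]]); P=np.array([onz(c,x+bx[0],y+bx[1],z)[:2] for x,y in zip(xs,ys)])-[.6474,.0182]
                                                  ~~~~~~~~~~~~~~~~~~~~~~~~~~~~~~~~~~~~~~~~~~~~~~~~~~~~~~~~~~~~~~^~~~~~~~~~~~~~
ValueError: operands could not be broadcast together with shapes (0,) (2,)
```

Emit:
{"api": "arm_command", "payload": {"targets": [[0.07,[0,0,-0.0003],-0.1],[0.07,[0,0,-0.0006],-0.2],[0.07,[0,0,-0.001],-0.3],[0.07,[0,0,-0.0013],-0.4],[0.07,[0,0,-0.0016],-0.5],[0.07,[0,0,-0.0019],-0.6],[0.07,[0,0,-0.0022],-0.7],[0.07,[0,0,-0.0025],-0.8],[0.07,[0,0,-0.0029],-0.9],[0.07,[0,0,-0.0032],-1.0]]}}

```text
t: 21.37
tcp_pos: [0.6481, 0.0177, 0.1417]
tcp_rot: [[0.92, 0.391, 0.001], [0.391, -0.92, -0.001], [0.001, 0.001, -1.0]]
contact_force: [5.8, -3.5, -2.5]
finger_gap: 0.0697
```

```bash
python3 st.py
```

```text
t 21.37 [0.6481 0.0177 0.1417] yaw 23.0 [21.4, 33.6, -36.7, 90.7, 21.9, 62.9, 2.3] F [ 5.8 -3.5 -2.5] T [-0.771 -1.24   0.452] 0.0697
```

Emit:
{"api": "arm_command", "payload": {"targets": [[0.07,[0,0,-0.0003],-0.1],[0.07,[0,0,-0.0006],-0.2],[0.07,[0,0,-0.001],-0.3],[0.07,[0,0,-0.0013],-0.4],[0.07,[0,0,-0.0016],-0.5]]}}

```text
t: 21.78
tcp_pos: [0.648, 0.0174, 0.1401]
tcp_rot: [[0.995, -0.098, 0.001], [-0.098, -0.995, -0.001], [0.001, 0.001, -1.0]]
contact_force: [4.2, -4.4, -2.3]
finger_gap: 0.0699
```

```bash
python3 st.py
```

```text
t 21.78 [0.648  0.0174 0.1401] yaw -5.6 [17.3, 32.3, -30.4, 91.0, 18.0, 61.6, -23.5] F [ 4.2 -4.4 -2.3] T [-1.041 -1.004  0.465] 0.0699
```

Emit:
{"api": "arm_command", "payload": {"targets": [[0.07,[0,0,-0.0003],-0.1],[0.07,[0,0,-0.0006],-0.2],[0.07,[0,0,-0.001],-0.3],[0.07,[0,0,-0.0013],-0.4],[0.07,[0,0,-0.0016],-0.5]]}}

```text
t: 22.2
tcp_pos: [0.6479, 0.0173, 0.1385]
tcp_rot: [[0.826, -0.563, 0.001], [-0.563, -0.826, -0.001], [0.001, 0.0, -1.0]]
contact_force: [2.2, -6.0, -0.9]
finger_gap: 0.0704
```

```bash
python3 st.py
```

```text
t 22.20 [0.6479 0.0173 0.1385] yaw -34.3 [13.0, 31.2, -24.2, 91.2, 14.2, 60.6, -49.3] F [ 2.2 -6.  -0.9] T [-1.21  -0.697  0.505] 0.0704
```

Emit:
{"api": "arm_command", "payload": {"targets": [[0.07,[0,0,-0.0003],-0.1],[0.07,[0,0,-0.0006],-0.2],[0.07,[0,0,-0.0008],-0.25]]}}

```text
t: 22.45
tcp_pos: [0.6478, 0.0172, 0.1377]
tcp_rot: [[0.661, -0.751, 0.001], [-0.751, -0.661, -0.001], [0.001, 0.0, -1.0]]
contact_force: [3.0, -5.9, 0.5]
finger_gap: 0.0699
```

```bash
python3 st.py
```

```text
t 22.45 [0.6478 0.0172 0.1377] yaw -48.7 [10.8, 30.7, -21.0, 91.3, 12.3, 60.2, -62.3] F [ 3.  -5.9  0.5] T [-1.355 -0.457  0.524] 0.0699
```

Emit:
{"api": "arm_command", "payload": {"targets": [[0.07,[0,0,-0.0003],-0.1],[0.07,[0,0,-0.0006],-0.2],[0.07,[0,0,-0.0008],-0.25]]}}

```text
t: 22.7
tcp_pos: [0.6476, 0.0172, 0.1369]
tcp_rot: [[0.454, -0.891, 0.0], [-0.891, -0.454, -0.001], [0.001, 0.0, -1.0]]
contact_force: [1.8, -6.4, 1.3]
finger_gap: 0.0701
```

```bash
python3 st.py
python3 - <<'E'
from m import *
s=cam("scene"); g=cv2.cvtColor(s[0],cv2.COLOR_RGB2GRAY)
a=cv2.imread("pics/scene0.png"); a=cv2.cvtColor(a,cv2.COLOR_BGR2GRAY)
P=np.array([.6474,.0182]); print([np.round(proj(s,(*P,z)),1).tolist() for z in(.045,.06,.11)])
for im in(a,g):
  for r in im[232:256,294:325]: print("".join("#" if x<40 else "+" if x<65 else ":" if x<110 else "." for x in r))
  print()
E
```

```text
t 22.70 [0.6476 0.0172 0.1369] yaw -63.0 [8.6, 30.4, -17.9, 91.5, 10.5, 59.8, -75.3] F [ 1.8 -6.4  1.3] T [-1.372 -0.244  0.544] 0.0701
[[307.8, 244.1], [308.1, 241.7], [309.3, 233.4]]
:+:::::::::....:::::+::++++::++
+++++:::::::...:::::+::++++++++
:++++++:::::::::::::+++++++++++
.+++++++::::::::::+++++++++++++
..:++++++++:::::+++++:::+++++++
....:++++++++:::+++++:::+++++++
......:++++++++:::::::::+++++++
.........+++++++++:::::::++++++
.........++++++++++:::::::+++++
........:#:::+++++++++::::::+++
........:#+::::+++++++++::::+++
........:##::::::+++++++++:::++
........:###:::::+++++++++++:++
.........+##+++++####++++++++++
.........:##########+++++++++++
..........:########++++++++++++
...........:++####+++++++++:+++
:............::++++++++++++++++
:::..........::++++++++++++++++
..:::........:+++++++++++++++++
....:::.....::+++++++++++++++++
......:::...:++++++++++++++++++
........::::+++++++++++++++++++
:..........:+++++++++++++++++++

++++++++++::+#######::::+++++++
+++++++++++:+####+:+:::++++++++
++++++++++++::++++:::::++++++++
:++++++++++++::::::::++++++++++
.::++++++++++++++++++++++++++++
...::++++++++++++++++++++++++++
.....::++++++++++++++++++++++++
........:++++++++++++++++++++++
........:##++++++++++++++++++++
........:##::++++++++++++++++++
........+#+::::++++++++++++++++
.......:+#+::::::++++++++++++++
.......:+#+:::::::+++++++++++++
.......:+##+::::::##+:+++++++++
........:###++:::+##+.::+++++++
........:###########:....:+++++
.........:#########:........:++
..........:+#####:...........::
::...........:::...............
..::...........................
....::.........................
......::.......................
........:::....................
::........:::..................
```

```bash
cat > foot.py <<'E'
from m import *
s=cam("scene"); A=cv2.cvtColor(cv2.imread("pics/scene0.png"),cv2.COLOR_BGR2GRAY).astype(float); G=cv2.cvtColor(s[0],cv2.COLOR_RGB2GRAY).astype(float)
M=s[1]; cp=-M[:3,:3].T@M[:3,3]; d=cp[:2]-[.6474,.0182]; d/=np.linalg.norm(d); 
def low(z): # lowest image row per column of foot's bottom circle at height z
    th=np.linspace(0,2*np.pi,721); return np.array([proj(s,(.6474+.02*np.cos(a),.0182+.02*np.sin(a),z)) for a in th])
for nm,im in(("start",A),("now",G)):
    out=[]
    for u in range(305,311):
        c=im[240:262,u]; hi=np.median(c[13:17]) ; k=np.where(c[:16]<45)[0]; 
        i=k[-1]; lo=c[i]; mid=(lo+c[i+1:i+5].max())/2; j=i
        while c[j+1]<mid: j+=1
        row=240+j+(mid-c[j])/(c[j+1]-c[j])
        zs=[]
        for z in np.arange(.03,.09,.001):
            q=low(z); zs.append(q[np.abs(q[:,0]-u)<.3][:,1].max())
        out.append(round(1000*np.interp(-row,-np.array(zs),np.arange(.03,.09,.001)),1))
    print(nm,out)
E
python3 foot.py
```

```text
start [np.float64(50.6), np.float64(53.5), np.float64(54.9), np.float64(55.4), np.float64(55.0), np.float64(54.0)]
now [np.float64(46.6), np.float64(47.1), np.float64(47.3), np.float64(47.2), np.float64(46.9), np.float64(47.1)]
```

The foot height in the scene view is about 54.5 mm at the start and 47 mm now, against a block top at 45 mm, so it has touched. The torque of 0.54 N m suggests about 35 to 60 N. I'll make small steps from here.

Emit:
{"api": "arm_command", "payload": {"targets": [[0.07,[0,0,-0.0003],-0.1],[0.07,[0,0,-0.0006],-0.2],[0.07,[0,0,-0.0008],-0.25]]}}

```text
t: 23.05
tcp_pos: [0.6476, 0.0173, 0.1361]
tcp_rot: [[0.22, -0.975, 0.0], [-0.975, -0.22, -0.001], [0.001, -0.0, -1.0]]
contact_force: [0.5, -5.6, 2.3]
finger_gap: 0.07
```

```bash
python3 st.py;python3 foot.py|tail -1
```

```text
t 23.05 [0.6476 0.0173 0.1361] yaw -77.3 [6.4, 30.1, -14.9, 91.6, 8.7, 59.4, -88.2] F [ 0.5 -5.6  2.3] T [-1.298 -0.136  0.538] 0.0700
now [np.float64(46.4), np.float64(47.0), np.float64(47.3), np.float64(47.4), np.float64(47.0), np.float64(47.2)]
```

```bash
cat > tq.py <<'E'
from h import *
L=[]
for i in range(8): eyes.get_image("top"); o=robot.get_obs(); L.append([*o["wrist_torque"],*o["contact_force"]])
L=np.array(L); print(L.mean(0).round(3),L.std(0).round(3),o["t"])
E
python3 tq.py
```

```text
[-1.165 -0.143  0.26   1.195 -5.708  0.76 ] [0.032 0.031 0.021 0.349 0.478 0.415] 23.5
```

Emit:
{"api": "arm_command", "payload": {"targets": [[0.07,[0,0,-0.0002],-0.06],[0.07,[0,0,-0.0004],-0.12],[0.07,[0,0,-0.0006],-0.18],[0.07,[0,0,-0.0008],-0.24]]}}

```text
t: 23.83
tcp_pos: [0.6475, 0.0174, 0.1353]
tcp_rot: [[-0.015, -1.0, 0.0], [-1.0, 0.015, -0.001], [0.001, -0.0, -1.0]]
contact_force: [0.0, -5.4, 2.4]
finger_gap: 0.0701
```

```bash
python3 st.py
```

```text
t 23.83 [0.6475 0.0174 0.1353] yaw -90.9 [4.3, 29.9, -11.9, 91.7, 7.0, 59.1, -100.5] F [ 0.  -5.4  2.4] T [-1.253  0.074  0.673] 0.0701
```

The torque of 0.67 N m while moving corresponds to roughly 67 to 85 N, and the geometry agrees. I'll let go by turning back slightly, then lift straight up.

Emit:
{"api": "arm_command", "payload": {"targets": [[0.07,[0,0,0],0.06],[0.07,[0,0,0],0.12],[0.07,[0,0,0],0.2],[0.07,[0,0,0],0.3],[0.07,[0,0,0],0.3],[0.07,[0,0,0.02],0.3],[0.07,[0,0,0.05],0.3],[0.07,[0,0,0.09],0.3],[0.07,[0,0,0.13],0.3],[0.07,[0,0,0.15],0.3]]}}

```text
t: 24.67
tcp_pos: [0.6483, 0.0187, 0.2903]
tcp_rot: [[0.28, -0.96, 0.005], [-0.96, -0.28, 0.001], [0.001, -0.005, -1.0]]
contact_force: [0.6, 0.1, 0.8]
finger_gap: 0.0703
```

Emit:
{"api": "arm_command", "payload": {"targets": [[0.07,[-0.03,0,0.0],0],[0.07,[-0.06,0,0.0],0],[0.07,[-0.09,-0.03,0.0],0],[0.07,[-0.12,-0.06,0.0],0],[0.07,[-0.15,-0.09,0],0],[0.07,[-0.18,-0.12,0],0],[0.07,[-0.2,-0.15,0],0],[0.07,[-0.2,-0.18,0],0],[0.07,[-0.2,-0.2,0],0],[0.07,[-0.2,-0.2,0],0]]}}

```text
t: 25.5
tcp_pos: [0.4465, -0.1856, 0.2852]
tcp_rot: [[0.275, -0.962, 0.0], [-0.962, -0.275, -0.001], [0.001, 0.0, -1.0]]
contact_force: [0.6, -0.9, -0.6]
finger_gap: 0.0702
```

```bash
python3 st.py; python3 foot.py
python3 - <<'E'
from m import *
c=cam("top")
m,b,l=blobs(c,(0,170,90),(6,255,255),(232,125,305,200))
G=[onz(c,*ce,.199) for st,ce in b if st[4]>40]; print([g.round(4) for g in G])
if len(G)==2:
    d=G[0]-G[1]; print("bar yaw",np.degrees(np.arctan2(d[1],d[0])),np.linalg.norm(d),(G[0]+G[1])/2)
m,b,l=blobs(c,(15,10,110),(40,110,255),(232,115,305,255)); k=max(cv2.findContours(m,0,1)[0],key=cv2.contourArea)
P=np.array([onz(c,*p,.045)[:2] for p in k[:,0]])-[.6474,.0182]; print("front x press",(P@[np.cos(.1763),np.sin(.1763)]).min())
a=cv2.imread("pics/top0.png")[:,:,::-1]
for n,bx in(("mug",(90,210,140,255)),("glue",(100,170,140,205)),("tape",(400,185,440,225)),("spare",(395,225,442,280)),("brush",(208,150,236,228)),("weight",(368,164,394,190))):
    x0,y0,x1,y1=bx; A,B=[cv2.cvtColor(np.ascontiguousarray(i[y0:y1,x0:x1]),cv2.COLOR_RGB2GRAY).astype(np.float32) for i in(a,c[0])]
    print(n,np.round(cv2.phaseCorrelate(A,B),2),round(float(np.abs(A-B).mean()),1))
E
```

```text
t 25.50 [ 0.4465 -0.1856  0.2852] yaw -74.1 [26.4, 4.8, -8.0, 104.8, 0.7, 70.4, -55.9] F [ 0.6 -0.9 -0.6] T [-0.034  0.028  0.01 ] 0.0702
start [np.float64(50.6), np.float64(53.5), np.float64(54.9), np.float64(55.4), np.float64(55.0), np.float64(54.0)]
now [np.float64(46.5), np.float64(47.6), np.float64(48.2), np.float64(47.4), np.float64(47.0), np.float64(47.2)]
[array([0.6696, 0.0576, 0.199 ]), array([ 0.6246, -0.0222,  0.199 ])]
bar yaw 60.57168595083886 0.09160778365080838 [0.64711543 0.01768426 0.199     ]
front x press -0.12151280521021132Traceback (most recent call last):
  File "<stdin>", line 12, in <module>
    return _wrapfunc(a, 'round', decimals=decimals, out=out)
    return _wrapit(obj, method, *args, **kwds)
    conv = _array_converter(obj)
ValueError: setting an array element with a sequence. The requested array has an inhomogeneous shape after 1 dimensions. The detected shape was (2,) + inhomogeneous part.
```

Run:
```python
from m import *
s=cam("scene"); c=cam("top"); b=np.ascontiguousarray(s[0]); x=np.array([np.cos(.1763),np.sin(.1763)]); y=np.array([-x[1],x[0]])
R=np.arange(-.135,-.1,.0005)
for off in(-.02,-.01,0,.01):
    S=np.array([cv2.getRectSubPix(b,(1,1),proj(s,(*(np.array([.6474,.0182])+r*x+off*y),.045)))[0,0][0] for r in R],float)
    print(off,"front",R[np.where(S>(S.min()+S.max())/2)[0][0]])
for nm,im,bxs in(("top",c[0],(("mug",(90,210,140,255)),("glue",(100,170,140,205)),("tape",(400,185,440,225)),("spare",(395,225,442,280)),("brush",(208,150,236,228)),("weight",(368,164,394,190)))),):
  a=cv2.imread("pics/top0.png")[:,:,::-1]
  for n,(x0,y0,x1,y1) in bxs:
    A,B=[cv2.cvtColor(np.ascontiguousarray(i[y0:y1,x0:x1]),cv2.COLOR_RGB2GRAY).astype(np.float32) for i in(a,im)]
    p,r=cv2.phaseCorrelate(A,B); print(n,np.round(p,2),round(r,2))
```

```text
-0.02 front -0.1195
-0.01 front -0.1195
0 front -0.1195
0.01 front -0.119
mug [-0.04  0.44] 0.93
glue [-0.06 -0.03] 1.02
tape [0.09 0.15] 0.73
spare [ 0.45 -0.04] 0.59
brush [0.01 0.03] 0.93
weight [0.37 1.04] 0.84
```

```bash
python3 -c "
from station import robot
print(robot.finish_job())"
```

```text
the job is handed in; nothing more can be done
None
```

The block is home against the end stop and clamped, the handle is let go, and the job was handed in at about 25.6 s; it reports no verdict.

- **Block:** I slid it home in small force-watched steps, and the highest reading at the tool was about 17 N (limit 25 N). The last scene picture puts its front at x = -119.5 mm (home is -120). The top view read -121.5 mm at its coarser resolution, still inside 2 mm.
- **Clamping:** I wound the handle about 245° clockwise in one stroke, with the open fingers straddling the hub and pushing both arms, instead of half turn by half turn. The foot's height in the picture stopped changing at block level.
- **Clamp force:** this is inferred, not measured. The moving torque at the end was 0.67 N m, which means about 85 N by the given formula, or about 67 N if I allow for the drift I saw in the loose torque. The foot heights in the pictures suggest roughly 65 to 98 N. Two torque readings just before touched only 0.54 N m and did not fit the expected rise.
- **Tool offset:** the real fingertips are about 37 mm above the reported TCP. My first pushing pass therefore went over the block without touching it. A downward probe found the offset; it pressed the block with about 22 N for a moment and did not move it.
- **Bystanders:** the picture comparison shows shifts of about 1 pixel (3 mm) at most, probably shadows. The arm ended clear of everything with no contact force.

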